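# Clamp the neck blank for carving

## Robot

A 6-joint arm with a two-finger parallel gripper is mounted at the origin on the work surface. World frame = base frame: x ahead of the robot, y to its left, z up, the work surface at z = 0. Lengths are in m, angles in degrees, forces in N, time in s.
With the tool pointing down it reaches from about 0.25 to 0.725 m from the base axis. Payload 9.7 kg.
Tool frame: the origin (TCP) lies on the centre line of the jaws, within the pads' length; the fingertips stand 14 mm ahead of it and the grasp point (between the pads) lies 5 mm behind it; z points along the fingers, y is the line along which they close (so a half turn about z gives the same grasp; the last joint's range is limited). The gripper opens to 85 mm and grips with 20 to 120 N. Pads are 22 mm wide; open, the fingers measure 114 mm over their backs; the gripper's body (76 mm by 85 mm) begins 54 mm behind the grasp point. The pads swing forward as they close: fully open they stand 13 mm farther back than shut.
Start: joints at [63.598, 4.979, 10.078, 95.1, 0, 90], TCP at [0.245, 0.493, 0.245] pointing down, gripper open.
Joint ranges: [-179.16, 179.16], [-48.56, 103.87], [-65.8, 70.77], [-126.05, 130.52], [-82.76, 87.17], [-180, 180]. Speed limits (degrees/s): [127.2, 127.2, 147.25, 180, 180, 180].

## Interface

Orientations are given as [roll, pitch, yaw] about the fixed x, y, z axes, in that order (R = Rz(yaw) Ry(pitch) Rx(roll)).
In Python, from workcell import bot, camera, get_calibration, ticket gives the robot as it stands. The module is installed in compiled form; this text tells all that it offers.
- The arm moves only by the tool send_rows, never from a script. Its arguments are lists of equal length, an entry for each row: "linear": the shift along the tool's x, y, z in m, a list of three; "twist": the turn, a rotation vector about the tool's x, y, z in units of 10 degrees (1.0 is 10 degrees), a list of three; "gripper": the opening in per cent of the stroke, from 0 (shut) to 100 (fully open). In form: {"linear": [[x, y, z], ...], "twist": [[wx, wy, wz], ...], "gripper": [gripper, ...]}. A call has 1 to 8 rows; each row shifts and turns the commanded pose from where the row before left it, along the tool's axes as they then stand; what a row does not reach is not made up. A row lasts 1/8 s, in which the tool goes at most 62.5 mm and 10.7 degrees, less where a joint would pass 70% of its speed; a pose out of reach is approached as far as the arm can. A call with a gripper value outside its range is refused whole. The fingers move at their own pace and stop on an object; "grip_force" is the grip in N (left out, the last holds). Time passes only in rows, so rows that do not move let the fingers close. It gives the time, the measured TCP pose, the force, the opening and the grip force at its end, in the units of the state.
- bot.get_obs(): the state, without advancing time (a new reading comes with each control period).
- camera(name): name is "side" or "top" or "wrist"; returns the picture (384x512x3 uint8, red, green, blue); there is no depth.
- get_calibration(name): a dict with "fx", "fy", "cx", "cy" (pixels), "origin" and "orientation" of the camera in the world; the wrist camera has in their place "hand_eye" (4x4, takes a point from camera to tool coordinates, whose origin is the TCP and whose axes are the flange's). Camera axes: x right, y down, z forward; pixel columns grow to the right and rows downward; lengths in m; the calibration is good to about 2 mm. A picture is of the moment at which its call begins: read the wrist's pose just before it. get_calibration takes no time and is no camera call.
- ticket.job_done(): hands the job in; it is judged then, once.
The state is a dict: "time": time; "q": joint angles; "qd": joint speeds; "joint_efforts": joint torques, N m; "ee_pos": TCP position; "tcp_rot": TCP orientation; "wrist_force": force on the tool from outside, world axes, zero at the start; "torque": the same for the moment, N m; "opening": finger opening in m; "grasp_force": force on a finger pad.
Only numpy, scipy, OpenCV 4.12 (cv2) and the standard library are available. Lean on these libraries where they do the work, as an engineer would, in place of code of your own. Each camera call takes 0.05 s, during which the arm holds its last target. There are 200 camera calls.

## Task

Get the maple neck blank ready for carving: with the fingertips, push it along its cradle until the scroll end is up against the end stop, and then push the clamp lever past its first detent all the way to the second stop, so that the jaw holds the neck. Nothing is picked up, and the other things are left where they are.

Things in the scene. Friction and masses are not known exactly. Their poses are not given: they have to be found in the camera images.
- cradle: plywood carving cradle fixed to the bench, board 270 (x) by 360 (y) by 20 mm thick. Origin on the bench, 155 mm from the board's front edge. y axis: along the neck to the end stop; x: away from the robot to the fence; turned up to 0.3 rad. Dark wood on the board: end stop (face at y +150, x -25 to +65 mm, 45 mm high) and back fence (face at x +43, y -80 to +120 mm, 30 mm high)
- neck: varnished maple violin neck blank, 220 mm long (y), 42 mm wide, 0.2 to 0.42 kg, loose on the cradle board between jaw and fence. Origin: centre of its underside, y axis to the scroll end. Heel block 45 mm long, 50 mm high at the -y end, shaft 24 mm high, round scroll end 44 mm high at +y. It starts 20 to 60 mm short of the end stop; nothing stands behind the heel
- neck_heel (a point): centre of the flat upright end face of the heel (42 mm wide, 50 mm high), 25 mm above the cradle board: the face to push on
- neck_head (a point): foremost point of the scroll end, 22 mm above the cradle board: it touches the stop when the neck is home
- stop_face (a point): point on the face of the end stop, 22 mm above the board, opposite the middle of a neck that lies against the fence
- clamp_lever (a joint): lever angle, rad, about an upright pivot: 0 open (starts within 0.1), 0.5 first detent (jaw not yet touching), 1.0 second stop (jaw pressing the neck; rests near 0.98). Growing values turn counter-clockwise from above, knob to the cradle's -y. Sprung detents: about 3 to 8 N at the knob to leave one, past half-way between two it snaps to the next and stays there when let go
- lever_knob (a point): half-way up the upright round dark wooden knob on the end of the lever, 78 mm above the bench; knob 20 mm across (24 mm at its head), from 54 to 101 mm above the bench. The steel arm below it is 14 mm wide, its top 54 mm above the bench. The knob moves with the lever on a circle of 85 mm radius about lever_pivot
- lever_pivot (a point): on the lever's pivot axis, 50 mm above the bench, at x -55, y +20 mm of the cradle; at joint value q the arm points from here to (-cos(0.5-q), sin(0.5-q)) in the cradle's x, y
- jaw: cork-faced dark wooden clamp jaw on the cradle, 80 mm long, 28 mm high, sprung; the lever drives it 18 mm towards the fence (+x) to press the neck on the fence. Origin on its face at board level
- pick: hooked brass purfling pick with a square dark handle, 155 mm long, lying on the ledge of the cradle behind the fence (to be left alone; origin on its underside)
- thumb_plane: brass thumb plane, 24 x 50 mm, 35 mm high, standing on the cradle board near its right front corner (to be left alone; origin on its underside)
- mallet: horn mallet lying on the bench to the left, 235 mm long, 46 mm high (to be left alone; origin on its underside)
- calipers: copper calipers lying flat on the bench to the right, 150 mm long, 12 mm high (to be left alone; origin on its underside)
- glue_jar: amber glass jar with a steel lid, 60 mm across, 85 mm high, on the bench to the left (to be left alone; origin on its underside)
- spool_clamp: wooden spool clamp standing on the bench to the right, 38 mm across, 78 mm high (to be left alone; origin on its underside)
Things that resemble listed ones, but are neither listed nor needed, are in the scene too. Of the things that look like the neck, the middle-sized one is meant.

How it is judged (in metres and radians):
On the way, in this order (a step that is already met when the one before it is completed fails the run):
1. the neck's scroll end is up against the end stop while the lever is still open (y of neck_head in the frame of cradle above 0.145 m and value of joint clamp_lever below 0.25 rad), for 0.2 s.
2. the lever is past its first detent, at the second stop (value of joint clamp_lever above 0.94 rad), for 0.2 s.
At the end, for the whole second after the job is handed in: The neck lies flat on the cradle, at rest, its scroll end within 5 mm of the end stop; the lever rests at the second stop (above 0.94 rad) and the jaw presses the neck with more than 2 N (y of neck_head in the frame of cradle above 0.145 m and value of joint clamp_lever above 0.94 rad and contact force between jaw and neck above 2 N and height (world z) of neck below 0.024 m and angle between neck's own z axis and vertical below 0.05 rad and linear speed of neck below 0.02 m/s); the robot touches nothing.
It fails at once if the neck blank is lifted or tipped (its underside 10 mm off the board, or tilted 0.2 rad) (height (world z) of neck above 0.03 m or angle between neck's own z axis and vertical above 0.2 rad).
It fails at once if another thing is moved by more than 15 mm (distance of any of pick, thumb_plane, mallet, calipers, glue_jar, spool_clamp from where it was at the start of the episode above 0.015 m).
It also fails if it takes over 48 s, if anything falls off the work surface, if the arm or the gripper's body presses on something with over 40 N, if the wrist force passes 120 N, or if a joint passes its speed limit or range.

## Working session

There is one attempt and no reset: what is moved stays moved. The work goes in short steps, Python scripts to look and compute and a tool call to move; the robot and the scene stay as the last step left them, time stands still between calls to the robot, and variables do not carry over. Pictures are saved under pics/ and viewed, at most 10 in all, crops included, and the job is handed in when it is done.

Besides the shell and the picture viewer there is one more tool, called by a JSON object that holds its "fn" and its "kwargs", one argument or row to a line. send_rows: Moves the arm, as the interface text tells. Its arguments: {"type":"object","properties":{"linear":{"type":"array"},"twist":{"type":"array"},"gripper":{"type":"array"},"grip_force":{"type":"number"}},"required":["linear","twist","gripper"]}

```bash
mkdir -p pics; python3 - <<'E'
from workcell import bot,camera,get_calibration
import cv2
for n in("top","side"):
    cv2.imwrite(f"pics/{n}0.png",camera(n)[:,:,::-1]); print(n,get_calibration(n))
print(get_calibration("wrist")); o=bot.get_obs();print(o["time"],o["ee_pos"],o["tcp_rot"],o["opening"])
E
```

```text
top {'fx': 402.6012441899253, 'fy': 402.6012441899253, 'cx': 249.2487476948974, 'cy': 185.97353218119525, 'origin': array([0.36834769, 0.01711787, 1.3803785 ]), 'orientation': array([-175.9703067 ,   -0.73598071,  -89.3542019 ])}
side {'fx': 375.3618343389014, 'fy': 375.3618343389014, 'cx': 252.83957543902534, 'cy': 195.22328170076082, 'origin': array([-0.06738431, -0.57651932,  0.98069974]), 'orientation': array([-138.52763859,    0.34680696,  -42.96926081])}
{'fx': 311.52040744411374, 'fy': 311.52040744411374, 'cx': 252.98815667518667, 'cy': 196.66325206692784, 'hand_eye': array([[ 7.02499913e-04, -9.63578414e-01, -2.67425031e-01,
         6.75974380e-02],
       [ 9.99999752e-01,  6.89741395e-04,  1.41646501e-04,
         5.77431398e-04],
       [ 4.79666027e-05, -2.67425064e-01,  9.63578659e-01,
        -1.28583217e-01],
       [ 0.00000000e+00,  0.00000000e+00,  0.00000000e+00,
         1.00000000e+00]])}
0.1 [0.24446339 0.49245393 0.24464709] [-1.79929459e+02 -6.11933581e-04  1.53598885e+02] 0.08554454627035812
```

View pics/top0.png

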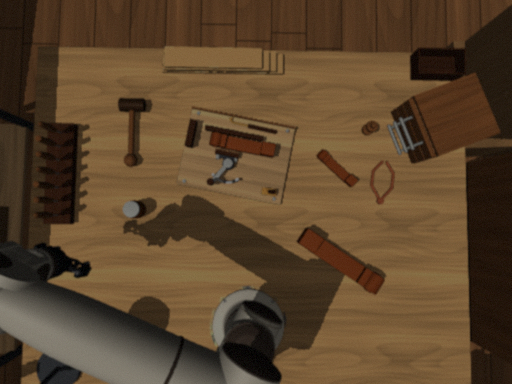

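View pics/side0.png

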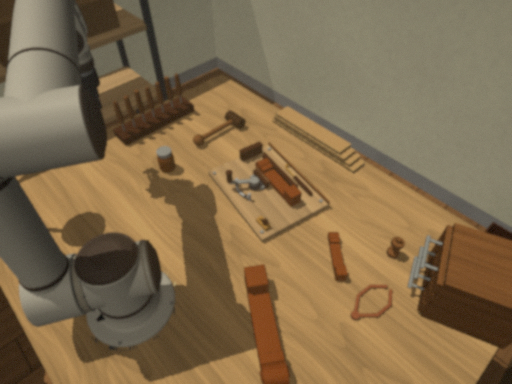

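Top view: the look-alikes for the neck are a small one at (338,168), a large one at (341,260) and the middle-sized one in the cradle at (245,143). I choose the one in the cradle. The lever knob is near (211,182) and the end stop near (192,133). I'll check this in one close crop.

```bash
python3 - <<'E'
import cv2
i=cv2.imread("pics/top0.png")[98:212,170:306]
i=cv2.convertScaleAbs(i,alpha=1.6,beta=15)
cv2.imwrite("pics/c1.png",cv2.resize(i,None,fx=5,fy=5,interpolation=cv2.INTER_CUBIC))
E
```

```text
(no output)
```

View pics/c1.png

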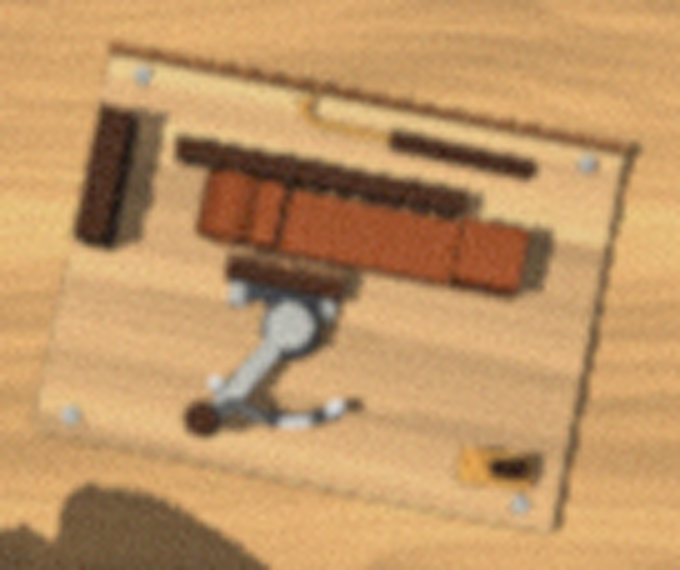

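The crop shows the middle-sized neck between jaw and fence. The heel's end edge runs (530,228)–(517,295), the knob head is at (203,418), the pivot at (291,325), and the board corners are at (112,45), (635,150), (555,530) and (40,430). The choice is confirmed.

```bash
cat > h.py <<'E'
import numpy as np
from scipy.spatial.transform import Rotation as R
from workcell import get_calibration
def ray(n,uv,z,T=None):
    c=get_calibration(n); d=np.array([(uv[0]-c["cx"])/c["fx"],(uv[1]-c["cy"])/c["fy"],1])
    if T is None: o=np.array(c["origin"]);d=R.from_euler("xyz",c["orientation"],degrees=True).apply(d)
    else:
        M=T@c["hand_eye"]; o=M[:3,3]; d=M[:3,:3]@d
    return o+d*(z-o[2])/d[2]
def toolT(o):
    T=np.eye(4);T[:3,:3]=R.from_euler("xyz",o["tcp_rot"],degrees=True).as_matrix();T[:3,3]=o["ee_pos"];return T
E
cat > m.py <<'E'
from h import *
f=lambda x,y:((x+.5)/5-.5+170,(y+.5)/5-.5+98)
P=[ray("top",f(*p),.02) for p in [(112,45),(635,150),(555,530),(40,430)]]
TL,TR,BR,BL=[p[:2] for p in P]
print("corners",P,"len y",np.linalg.norm(TL-TR),np.linalg.norm(BL-BR),"x",np.linalg.norm(TL-BL),np.linalg.norm(TR-BR))
L=np.array([[115,180],[115,-180],[-155,-180],[-155,180]])/1e3; W=np.array([TL,TR,BR,BL])
mw=W.mean(0);ml=L.mean(0);A=((L-ml).T@(W-mw));a=np.arctan2(A[0,1]-A[1,0],A[0,0]+A[1,1])
C=np.array([[np.cos(a),-np.sin(a)],[np.sin(a),np.cos(a)]]);o=mw-C@ml
print("yaw",a,np.degrees(a),"org",o,"res",(W-(L@C.T+o)))
loc=lambda p:C.T@(p[:2]-o)
for n,p,z in [("heelA",(530,228),.07),("heelB",(517,295),.07),("knob",(203,416),.101),("pivot",(291,325),.06),("plane",(500,467),.055),("scroll",(203,205),.045),("stopface",(128,180),.065)]:
    w=ray("top",f(*p),z);print(n,w.round(3),loc(w).round(4))
wl=lambda x,y:C@np.array([x,y])+o
print("pivot nominal",wl(-.055,.02)); 
for q in(0,.5,1):print(q,wl(-.055-.085*np.cos(.5-q),.02+.085*np.sin(.5-q)))
E
python3 m.py
```

```text
corners [array([0.73481831, 0.20010513, 0.02      ]), array([ 0.66693611, -0.15932881,  0.02      ]), array([ 0.40594073, -0.1059361 ,  0.02      ]), array([0.46947682, 0.24308121, 0.02      ])] len y 0.3657878465686167 0.3547533203113409 x 0.268799273587265 0.26640076516967137
yaw -0.18258305273197198 -10.46123833215655 org [0.58896055 0.04084895] res [[ 8.66380467e-05  3.12872729e-03]
 [-2.43025658e-03 -2.28914184e-03]
 [ 2.08641838e-03  2.07958572e-03]
 [ 2.57200153e-04 -2.91917117e-03]]
heelA [ 0.603 -0.084  0.07 ] [ 0.0364 -0.12  ]
heelB [ 0.558 -0.076  0.07 ] [-0.0089 -0.12  ]
knob [0.474 0.126 0.101] [-0.1289  0.063 ]
pivot [0.538 0.073 0.06 ] [-0.0559  0.0222]
plane [ 0.446 -0.066  0.055] [-0.121  -0.1312]
scroll [0.62  0.134 0.045] [0.0137 0.0968]
stopface [0.632 0.182 0.065] [0.0171 0.1463]
pivot nominal [0.53850617 0.07050288]
0 [0.47255076 0.12412083]
0.5 [0.45491904 0.08593635]
1 [0.45775236 0.04397322]
```

Measurements agree with the given sizes: pivot at (-55.9, 22) mm against the given (-55, 20), and neck length 217 mm. The heel is at cradle y -120 mm and the head at about +97 to +100, so it needs about 50 mm of push. I turn the tool so its x lies along cradle +y, then go behind the heel.

{"fn": "send_rows", "kwargs": {
  "linear": [
    [0,0,0],
    [0,0,0],
    [0,0,0],
    [0,0,0],
    [0,0,0],
    [0,0,0],
    [0,0,0],
    [0,0,0]
  ],
  "twist": [
    [0,0,0.926],
    [0,0,0.926],
    [0,0,0.926],
    [0,0,0.926],
    [0,0,0.926],
    [0,0,0.926],
    [0,0,0.926],
    [0,0,0.926]
  ],
  "gripper": [0,0,0,0,0,0,0,0]
}}

```text
time: 1.1
ee_pos: [0.2445, 0.4925, 0.2448]
tcp_rot: [-180.0, 0.0, 79.2]
wrist_force: [0.3, -0.4, 0.6]
opening: 0.0002
grasp_force: 0.0
```

{"fn": "send_rows", "kwargs": {
  "linear": [
    [-0.033,0.027,0],
    [-0.033,0.027,0],
    [-0.033,0.027,0],
    [-0.033,0.027,0],
    [-0.033,0.027,0],
    [-0.033,0.027,0],
    [-0.033,0.027,0],
    [-0.033,0.027,0]
  ],
  "twist": [
    [0,0,0],
    [0,0,0],
    [0,0,0],
    [0,0,0],
    [0,0,0],
    [0,0,0],
    [0,0,0],
    [0,0,0]
  ],
  "gripper": [0,0,0,0,0,0,0,0]
}}

```text
time: 2.1
ee_pos: [0.4093, 0.1924, 0.2451]
tcp_rot: [-180.0, 0.0, 79.5]
wrist_force: [0.8, 0.9, -0.0]
opening: 0.0004
grasp_force: 0.0
```

{"fn": "send_rows", "kwargs": {
  "linear": [
    [-0.033,0.027,0],
    [-0.033,0.027,0],
    [-0.033,0.027,0],
    [-0.033,0.027,0],
    [-0.033,0.027,0],
    [-0.033,0.027,0],
    [-0.033,0.027,0],
    [-0.033,0.027,0]
  ],
  "twist": [
    [0,0,0],
    [0,0,0],
    [0,0,0],
    [0,0,0],
    [0,0,0],
    [0,0,0],
    [0,0,0],
    [0,0,0]
  ],
  "gripper": [0,0,0,0,0,0,0,0]
}}

```text
time: 3.1
ee_pos: [0.5737, -0.1065, 0.2449]
tcp_rot: [-180.0, -0.0, 79.5]
wrist_force: [0.3, -0.4, -0.6]
opening: 0.0
grasp_force: 0.0
```

```bash
python3 - <<'E'
from workcell import bot,camera
import cv2,numpy as np
from h import *
o=bot.get_obs();T=toolT(o);np.save("T1.npy",T);i=camera("wrist");cv2.imwrite("pics/w1.png",cv2.convertScaleAbs(i[:,:,::-1],alpha=1.5,beta=10));print(o["ee_pos"],o["tcp_rot"])
E
```

```text
[ 0.57372239 -0.10648375  0.24486971] [-1.79965704e+02 -3.45165147e-03  7.95123162e+01]
```

View pics/w1.png

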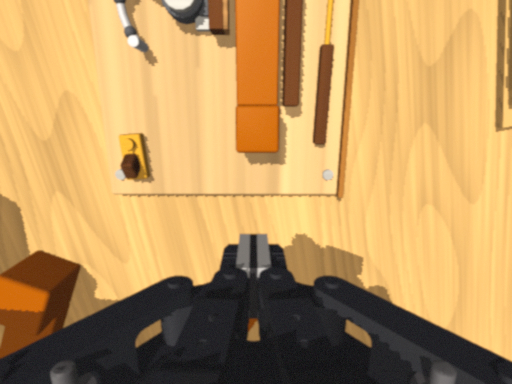

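The wrist view shows the heel's top end edge at (237–278,152), the fence end at about (291,105), the board's near edge at row 195, and the cradle square to the tool.

```bash
python3 - <<'E'
from h import *
T=np.load("T1.npy");a=np.radians(79.5-90);C=np.array([[np.cos(a),-np.sin(a)],[np.sin(a),np.cos(a)]]);o=np.array([.589,.0408])
for n,uv,z in[("hL",(237,152),.07),("hR",(278,152),.07),("hbotC",(257,152),.02),("edgeL",(114,194),.02),("edgeR",(338,195),.02),("fence end L",(284,105),.05),("fence end R",(299,105),.05)]:
    w=ray("wrist",uv,z,T);print(n,w.round(4),"cradle",(C.T@(w[:2]-o)).round(4),"tool",(T[:3,:3].T@(w-T[:3,3])).round(4))
E
```

```text
hL [ 0.5639 -0.0751  0.07  ] cradle [-0.0036 -0.1186] tool [ 0.029  -0.0153  0.1749]
hR [ 0.6031 -0.0823  0.07  ] cradle [ 0.0363 -0.1185] tool [0.0291 0.0246 0.1749]
hbotC [ 0.5825 -0.0851  0.02  ] cradle [ 0.0165 -0.125 ] tool [0.0226 0.0048 0.2249]
edgeL [ 0.4085 -0.1031  0.02  ] cradle [-0.1513 -0.1744] tool [-0.0268 -0.163   0.225 ]
edgeR [ 0.6671 -0.152   0.02  ] cradle [ 0.1119 -0.1753] tool [-0.0278  0.1003  0.2248]
fence end L [ 0.6176 -0.0401  0.05  ] cradle [ 0.0428 -0.0744] tool [0.0732 0.0311 0.1949]
fence end R [ 0.6323 -0.0428  0.05  ] cradle [ 0.0578 -0.0743] tool [0.0732 0.0461 0.1948]
```

Heel face is 29 mm ahead of the TCP and 5 mm to +y. I go down beside it.

{"fn": "send_rows", "kwargs": {
  "linear": [
    [-0.004,0.005,0.04],
    [0,0,0.04],
    [0,0,0.04],
    [0,0,0.04],
    [0,0,0.025],
    [0,0,0.012],
    [0,0,0]
  ],
  "twist": [
    [0,0,0],
    [0,0,0],
    [0,0,0],
    [0,0,0],
    [0,0,0],
    [0,0,0],
    [0,0,0]
  ],
  "gripper": [0,0,0,0,0,0,0]
}}

```text
time: 4.03
ee_pos: [0.5772, -0.1099, 0.0479]
tcp_rot: [-179.9, -0.0, 79.5]
wrist_force: [0.2, -0.5, 1.1]
opening: 0.0005
grasp_force: 0.0
```

{"fn": "send_rows", "kwargs": {
  "linear": [
    [0.008,0,0],
    [0.007,0,0],
    [0.007,0,0],
    [0.007,0,0],
    [0.007,0,0],
    [0.007,0,0],
    [0.007,0,0]
  ],
  "twist": [
    [0,0,0],
    [0,0,0],
    [0,0,0],
    [0,0,0],
    [0,0,0],
    [0,0,0],
    [0,0,0]
  ],
  "gripper": [0,0,0,0,0,0,0]
}}

```text
time: 4.9
ee_pos: [0.5867, -0.0604, 0.0483]
tcp_rot: [180.0, 0.0, 79.5]
wrist_force: [-0.6, -2.4, 2.0]
opening: 0.0003
grasp_force: 1.2
```

{"fn": "send_rows", "kwargs": {
  "linear": [
    [0.005,0,0],
    [0.005,0,0],
    [0.004,0,0],
    [0.003,0,0]
  ],
  "twist": [
    [0,0,0],
    [0,0,0],
    [0,0,0],
    [0,0,0]
  ],
  "gripper": [0,0,0,0]
}}

```text
time: 5.4
ee_pos: [0.5897, -0.0439, 0.0483]
tcp_rot: [-180.0, 0.0, 79.5]
wrist_force: [0.4, -2.3, 1.7]
opening: -0.0003
grasp_force: 1.2
```

{"fn": "send_rows", "kwargs": {
  "linear": [
    [0.002,0,0],
    [0.002,0,0]
  ],
  "twist": [
    [0,0,0],
    [0,0,0]
  ],
  "gripper": [0,0]
}}

```text
time: 5.65
ee_pos: [0.5904, -0.0401, 0.0482]
tcp_rot: [-180.0, -0.0, 79.5]
wrist_force: [0.1, -1.9, 1.0]
opening: -0.0
grasp_force: 1.2
```

{"fn": "send_rows", "kwargs": {
  "linear": [
    [0.002,0,0],
    [0,0,0]
  ],
  "twist": [
    [0,0,0],
    [0,0,0]
  ],
  "gripper": [0,0]
}}

```text
time: 5.9
ee_pos: [0.5908, -0.0379, 0.0482]
tcp_rot: [-180.0, -0.0, 79.5]
wrist_force: [0.8, -0.2, 0.0]
opening: 0.0001
grasp_force: 0.2
```

{"fn": "send_rows", "kwargs": {
  "linear": [
    [0.002,0,0],
    [0.001,0,0]
  ],
  "twist": [
    [0,0,0],
    [0,0,0]
  ],
  "gripper": [0,0]
}}

```text
time: 6.15
ee_pos: [0.5908, -0.0373, 0.0482]
tcp_rot: [-180.0, 0.3, 79.4]
wrist_force: [-3.3, -17.2, 3.2]
opening: -0.0
grasp_force: 8.7
```

{"fn": "send_rows", "kwargs": {
  "linear": [
    [0.001,0,0],
    [0.001,0,0]
  ],
  "twist": [
    [0,0,0],
    [0,0,0]
  ],
  "gripper": [0,0]
}}

```text
time: 6.4
ee_pos: [0.5908, -0.0373, 0.0483]
tcp_rot: [-180.0, 0.5, 79.3]
wrist_force: [-6.2, -28.3, 3.3]
opening: 0.0001
grasp_force: 13.9
```

{"fn": "send_rows", "kwargs": {
  "linear": [
    [0.001,0,0],
    [0.001,0,0]
  ],
  "twist": [
    [0,0,0],
    [0,0,0]
  ],
  "gripper": [0,0]
}}

```text
time: 6.65
ee_pos: [0.5909, -0.0372, 0.0483]
tcp_rot: [-180.0, 0.7, 79.2]
wrist_force: [-8.5, -38.2, 4.2]
opening: 0.0002
grasp_force: 19.3
```

The force rose to 38 N with no motion, so the neck is against the stop. I back off, lift and look.

{"fn": "send_rows", "kwargs": {
  "linear": [
    [-0.006,0,0],
    [-0.015,0,0],
    [-0.02,0,0],
    [0,0,-0.04],
    [0,0,-0.05],
    [0,0,-0.05],
    [0,0,-0.05],
    [0,0,0]
  ],
  "twist": [
    [0,0,0],
    [0,0,0],
    [0,0,0],
    [0,0,0],
    [0,0,0],
    [0,0,0],
    [0,0,0],
    [0,0,0]
  ],
  "gripper": [0,0,0,0,0,0,0,0]
}}

```text
time: 7.65
ee_pos: [0.5857, -0.0725, 0.2427]
tcp_rot: [179.6, -0.0, 79.5]
wrist_force: [0.3, -0.3, -0.6]
opening: 0.0001
grasp_force: 0.0
```

```bash
python3 - <<'E'
from workcell import bot,camera
import cv2,numpy as np
from h import *
o=bot.get_obs();T=toolT(o);np.save("T2.npy",T);i=camera("wrist");cv2.imwrite("pics/w2.png",cv2.convertScaleAbs(i[:,:,::-1],alpha=1.5,beta=10));print(o["ee_pos"],o["tcp_rot"])
E
```

```text
[ 0.58569854 -0.07253514  0.24274806] [ 1.79608885e+02 -3.22454244e-02  7.95079658e+01]
```

View pics/w2.png

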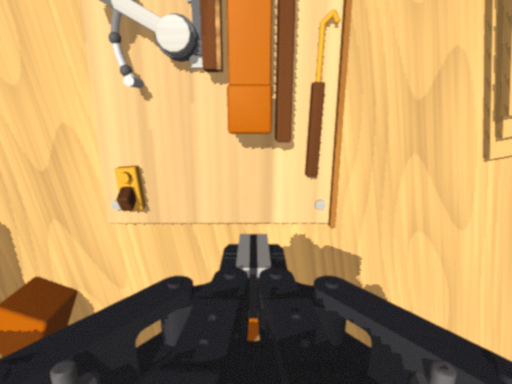

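The heel is now at (228–271,132), moved forward and straight along the fence, and the lever is untouched. Next I go to the +y side of the knob.

{"fn": "send_rows", "kwargs": {
  "linear": [
    [0.036,-0.025,0],
    [0.036,-0.025,0],
    [0.036,-0.025,0],
    [0.036,-0.025,0],
    [0.036,-0.025,0],
    [0.036,-0.025,0],
    [0,0,0]
  ],
  "twist": [
    [0,0,0],
    [0,0,0],
    [0,0,0],
    [0,0,0],
    [0,0,0],
    [0,0,0],
    [0,0,0]
  ],
  "gripper": [0,0,0,0,0,0,0]
}}

```text
time: 8.57
ee_pos: [0.475, 0.1696, 0.2368]
tcp_rot: [-179.9, 0.0, 79.7]
wrist_force: [0.0, -0.3, 0.1]
opening: 0.0
grasp_force: 0.0
```

{"fn": "send_rows", "kwargs": {
  "linear": [
    [0,0,0.04],
    [0,0,0.04],
    [0,0,0.03],
    [0,0,0.02],
    [0,0,0]
  ],
  "twist": [
    [0,0,0],
    [0,0,0],
    [0,0,0],
    [0,0,0],
    [0,0,0]
  ],
  "gripper": [0,0,0,0,0]
}}

```text
time: 9.2
ee_pos: [0.4753, 0.1667, 0.1058]
tcp_rot: [-179.8, 0.1, 79.5]
wrist_force: [0.0, -0.3, 0.0]
opening: 0.0
grasp_force: 0.0
```

```bash
python3 - <<'E'
from workcell import camera
import cv2
i=camera("side")[:,:,::-1][120:250,190:340]
cv2.imwrite("pics/s1.png",cv2.resize(cv2.convertScaleAbs(i,alpha=1.5,beta=15),None,fx=4,fy=4,interpolation=cv2.INTER_CUBIC))
E
```

```text
(no output)
```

View pics/s1.png

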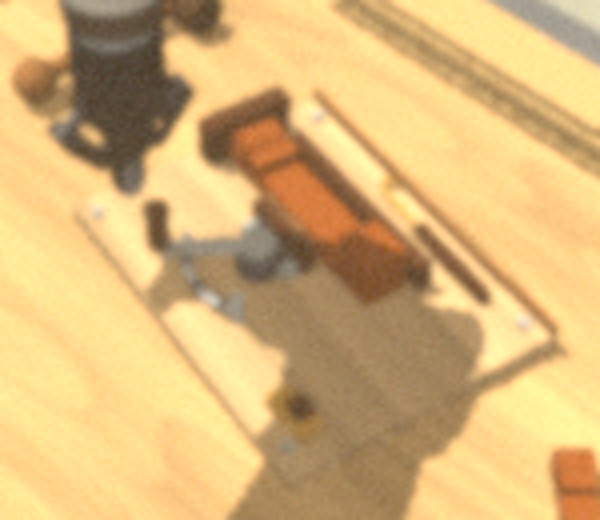

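The side crop shows the scroll against the end stop, the fingertip at (127,185) and the knob at (155,205–245), with a clear gap. I lower and push the knob toward -y.

{"fn": "send_rows", "kwargs": {
  "linear": [
    [0,0,0.02],
    [0,0,0.008],
    [-0.01,0,0],
    [-0.01,0,0],
    [-0.01,0,0],
    [-0.01,0,0]
  ],
  "twist": [
    [0,0,0],
    [0,0,0],
    [0,0,0],
    [0,0,0],
    [0,0,0],
    [0,0,0]
  ],
  "gripper": [0,0,0,0,0,0]
}}

```text
time: 10.0
ee_pos: [0.4687, 0.1288, 0.0811]
tcp_rot: [-180.0, -0.1, 79.6]
wrist_force: [0.3, 1.2, -0.6]
opening: -0.0002
grasp_force: 0.3
```

{"fn": "send_rows", "kwargs": {
  "linear": [
    [-0.008,0,0],
    [-0.008,0,0],
    [-0.008,0,0],
    [-0.008,0,0]
  ],
  "twist": [
    [0,0,0],
    [0,0,0],
    [0,0,0],
    [0,0,0]
  ],
  "gripper": [0,0,0,0]
}}

```text
time: 10.5
ee_pos: [0.4631, 0.0976, 0.0806]
tcp_rot: [-180.0, -0.1, 79.5]
wrist_force: [-2.3, 7.5, 2.2]
opening: 0.0001
grasp_force: 3.3
```

{"fn": "send_rows", "kwargs": {
  "linear": [
    [-0.006,0,0],
    [-0.006,0,0],
    [-0.004,0,0]
  ],
  "twist": [
    [0,0,0],
    [0,0,0],
    [0,0,0]
  ],
  "gripper": [0,0,0]
}}

```text
time: 10.88
ee_pos: [0.4602, 0.0809, 0.0802]
tcp_rot: [-180.0, 0.0, 79.5]
wrist_force: [0.5, 0.1, -0.2]
opening: -0.0002
grasp_force: 0.0
```

{"fn": "send_rows", "kwargs": {
  "linear": [
    [-0.004,0,0],
    [-0.004,0,0],
    [-0.003,0,0],
    [0,0,0]
  ],
  "twist": [
    [0,0,0],
    [0,0,0],
    [0,0,0],
    [0,0,0]
  ],
  "gripper": [0,0,0,0]
}}

```text
time: 11.38
ee_pos: [0.4587, 0.071, 0.0804]
tcp_rot: [180.0, -0.1, 79.5]
wrist_force: [2.6, 4.0, -1.1]
opening: -0.0002
grasp_force: 2.0
```

{"fn": "send_rows", "kwargs": {
  "linear": [
    [-0.003,0,0],
    [-0.002,0,0],
    [0,0,0]
  ],
  "twist": [
    [0,0,0],
    [0,0,0],
    [0,0,0]
  ],
  "gripper": [0,0,0]
}}

```text
time: 11.75
ee_pos: [0.4587, 0.0701, 0.0806]
tcp_rot: [180.0, -0.6, 79.7]
wrist_force: [7.6, 30.1, -5.9]
opening: 0.0004
grasp_force: 15.7
```

Hard stop reached at 30 N, at the knob position expected for q≈1. I back off, lift, move aside and verify.

{"fn": "send_rows", "kwargs": {
  "linear": [
    [0.006,0,0],
    [0.02,0,0],
    [0.02,0,-0.02],
    [0,0,-0.05],
    [0,0,-0.05],
    [-0.04,-0.04,-0.02],
    [-0.05,-0.04,0],
    [-0.05,-0.04,0]
  ],
  "twist": [
    [0,0,0],
    [0,0,0],
    [0,0,0],
    [0,0,0],
    [0,0,0],
    [0,0,0],
    [0,0,0],
    [0,0,0]
  ],
  "gripper": [0,0,0,0,0,0,0,0]
}}

```text
time: 12.75
ee_pos: [0.3231, -0.0037, 0.2204]
tcp_rot: [180.0, 0.0, 79.6]
wrist_force: [0.3, -1.2, -0.3]
opening: -0.0
grasp_force: 0.0
```

{"fn": "send_rows", "kwargs": {
  "linear": [
    [0,0,0],
    [0,0,0]
  ],
  "twist": [
    [0,0,0],
    [0,0,0]
  ],
  "gripper": [0,0]
}}

```text
time: 13.0
ee_pos: [0.325, -0.0029, 0.2205]
tcp_rot: [179.9, -0.0, 79.5]
wrist_force: [-0.2, -0.9, -0.2]
opening: -0.0001
grasp_force: 0.0
```

```bash
python3 - <<'E'
from workcell import camera,bot
from h import *
import cv2
T=toolT(bot.get_obs());np.save("T3.npy",T)
i=camera("wrist")[:,:,::-1]
j=camera("side")[:,:,::-1][110:250,190:340]
f=lambda i:cv2.convertScaleAbs(i,alpha=1.5,beta=15)
j=cv2.resize(f(j),(411,384),interpolation=cv2.INTER_CUBIC)
i=cv2.resize(f(i),(384,288)); b=np.zeros((384,795,3),np.uint8); b[:288,:384]=i; b[:,384:]=j
cv2.imwrite("pics/f1.png",b)
E
```

```text
(no output)
```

View pics/f1.png

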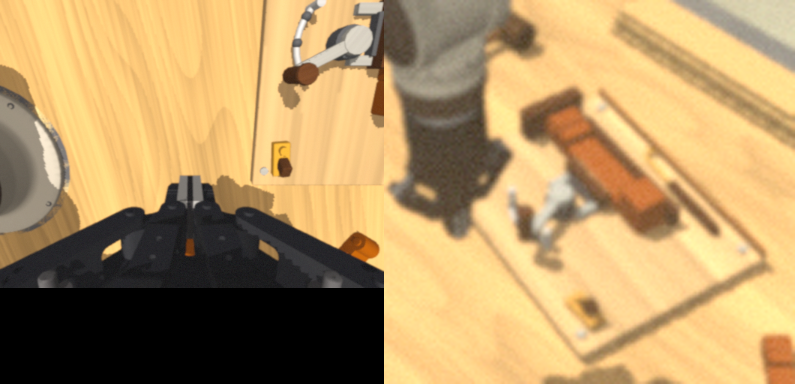

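Left panel: knob head at (307,72) and pivot at (358,38), so the lever has swung to -y past the last notch. Right panel: the scroll is on the stop and the jaw is against the neck. I check the angle.

```bash
python3 - <<'E'
from h import *
T=np.load("T3.npy");a=np.radians(-10.5)
k=ray("wrist",(307*4/3,72*4/3),.101,T);p=ray("wrist",(358*4/3,38*4/3),.062,T);d=(k-p)[:2]
c,s=np.cos(a),np.sin(a);l=np.array([c*d[0]+s*d[1],-s*d[0]+c*d[1]])
print(l,np.hypot(*l),"q",.5-np.arctan2(l[1],-l[0]))
E
```

```text
[-0.07141941 -0.03821291] 0.08099974885578515 q 0.9912923781213626
```

```bash
python3 -c "
from workcell import ticket
print(ticket.job_done())"
```

```text
the job is handed in; nothing more can be done
None
```

The job is handed in, with no verdict returned: the neck is against the end stop, the lever measures about 0.99 rad (second stop), and the jaw looks closed on the neck, though I could not measure its force.

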